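# Set the dividers of a plate rack with a notched spacer block

## Robot

A 6-joint arm with a two-finger parallel gripper is mounted at the origin on the work surface. World frame = base frame: x ahead of the robot, y to its left, z up, the work surface at z = 0. Lengths are in m, angles in rad, forces in N, time in s.
With the tool pointing down it reaches from about 0.35 to 0.975 m from the base axis. Payload 4.9 kg.
Tool frame: the origin (TCP) lies at the very end of the fingers, on their centre line; the grasp point (between the pads) lies 19 mm behind it; z points along the fingers, y is the line along which they close (so a half turn about z gives the same grasp; the last joint's range is limited). The gripper opens to 85 mm and grips with 20 to 120 N. Pads are 22 mm wide; open, the fingers measure 114 mm over their backs; the gripper's body (76 mm by 85 mm) begins 54 mm behind the grasp point. The pads swing forward as they close: fully open they stand 13 mm farther back than shut.
Start: joints at [-0.119, 0.053, 1.613, -0, 1.476, -0.119], TCP at [0.625, 0, 0.231] pointing down, gripper open.
Joint ranges: [-3.01, 3.01], [-1.01, 2.22], [0.06, 2.58], [-1.02, 4.17], [0.09, 2.62], [-3.14, 3.14]. Speed limits (rad/s): [2.57, 2.57, 3.14, 3.14, 3.14, 3.14].

## Interface

Orientations are given as a rotation vector (axis times angle).
In Python, from station import ctrl gives the robot as it stands.
- The arm moves only by the shell command python3 -m crank 'ROWS' [OPENING] [FORCE]. ROWS is text: rows parted by semicolons, each of 4 numbers parted by spaces: the shift along the world's x, y, z in units of 0.5 m (1.0 is 0.5 m), then the turn about the world's z in units of 90 degrees (1.0 is 90 degrees). In form: x y z turn; .... A call has exactly 5 rows; each row shifts and turns the commanded pose from where the row before left it; what a row does not reach is not made up. A row lasts 1/12 s, in which the tool goes at most 41.7 mm and 7.16 degrees, less where a joint would pass 70% of its speed; a pose out of reach is approached as far as the arm can. A call with a number of a shift or a turn outside -1 to 1 is refused whole. A call with a gripper value outside its range is refused whole. OPENING is the opening in per cent of the stroke, from 0 (shut) to 100 (fully open), set as the call begins (- or left out, the last holds). The fingers move at their own pace and stop on an object; FORCE is the grip in N (left out, the last holds). Time passes only in rows, so rows that do not move let the fingers close, or fill a call up. It gives the time, the measured TCP pose, the force, the opening and the grip force at its end, in the units of the state.
- ctrl.get_obs(): the state, without advancing time (a new reading comes with each control period).
- ctrl.get_image(name): name is "scene" or "side" or "wrist"; returns (picture, depth): 400x640x3 uint8, red, green, blue; 400x640 float32, m along the optical axis (not along the pixel's ray), 0 where there is no reading.
- ctrl.get_calibration(name): a dict with "fx", "fy", "cx", "cy" (pixels), "extrinsics" (4x4, takes a point from world to camera coordinates). Camera axes: x right, y down, z forward; pixel columns grow to the right and rows downward; lengths in m; the calibration is good to about 2 mm. A picture is of the moment at which its call begins: read the wrist's pose just before it. get_calibration takes no time and is no camera call; for the wrist camera it gives the pose at the moment of the call.
- ctrl.finish_job(): hands the job in; it is judged then, once.
The state is a dict: "t": time; "q": joint angles; "dq": joint speeds; "effort": joint torques, N m; "tool_pos": TCP position; "tool_rot": TCP orientation; "contact_force": force on the tool from outside, world axes, zero at the start; "wrist_torque": the same for the moment, N m; "opening": finger opening in m; "grip_force": force on a finger pad.
Only numpy, scipy, OpenCV 4.12 (cv2) and the standard library are available. Lean on these libraries where they do the work, as an engineer would, in place of code of your own. Each camera call takes 0.05 s, during which the arm holds its last target. There are 200 camera calls.

## Task

Space the three blue dividers of the plate rack so that each bay is 30 mm wide, using the orange notched spacer block: beginning at the end plate, gently hook the block over a divider, nose towards the end plate, and draw the divider along until the nose seats against the plate before it, keep it pressed home for half a second, lightly, only some 3 or 4 newtons harder than the divider took to slide, then lift the block off and step on to the next divider. Do not ram the end plate and do not shove a divider that is already set; finish by standing the block upright in its grey tray, and leave everything else on the bench alone.

Things in the scene. Friction and masses are not known exactly. Their poses are not given: they have to be found in the camera images.
- rack: plate rack fixed to the bench: aluminium rail 58 mm wide, 230 mm long, 16 mm high, carrying the end plate and three dividers in a row. Origin: on the bench under the rail; y along the row, from the end plate towards the third divider; x across the row, z up
- endplate: bolted grey plate at the -y end of the row, which never moves; same shape and height as the dividers (100 mm wide, 6 mm thick, top edge 112 mm above the bench). Origin: middle of its top edge, on the centre line of its thickness; y along the row towards the dividers, z up
- div1: first divider: blue plate 100 mm wide across the row, 6 mm thick, on a white shoe that slides on the rail. Origin: middle of its top edge, 112 mm above the bench, mid-thickness; y along the row away from the end plate, z up. Held by friction alone: it slides along the row at 7 to 11 N, no two alike, and stays where left; it cannot lift, tilt or turn. It starts too far from its neighbour
- div2: second divider: blue plate 100 mm wide across the row, 6 mm thick, on a white shoe that slides on the rail. Origin: middle of its top edge, 112 mm above the bench, mid-thickness; y along the row away from the end plate, z up. Held by friction alone: it slides along the row at 7 to 11 N, no two alike, and stays where left; it cannot lift, tilt or turn. It starts too far from its neighbour
- div3: third divider: blue plate 100 mm wide across the row, 6 mm thick, on a white shoe that slides on the rail. Origin: middle of its top edge, 112 mm above the bench, mid-thickness; y along the row away from the end plate, z up. Held by friction alone: it slides along the row at 7 to 11 N, no two alike, and stays where left; it cannot lift, tilt or turn. It starts too far from its neighbour
- spacer_mid (a point): centre of the notched spacer block, 45 mm above its underside, midway across its notch; z up, y from nose to heel, x along the notch. The block is 90 mm tall, about 0.17 kg: an orange saddle 44 mm high, 44 mm in x, with a black grip on top, 34 mm in x, 26 mm in y, 46 mm high, centred over this point (from 1 mm below to 45 mm above it). It starts standing in the tray
- spacer: the same block; origin 45 mm below spacer_mid, same axes. Two legs 30 mm long form a notch 14 mm wide (7 mm either side of the origin), 30 mm deep, open below and at both x ends, which drops over a 6 mm divider. -y leg: the nose, 22 mm thick; +y leg: the heel, 8 mm thick, which draws the divider along
- nose_face (a point): centre of the nose's flat front face, 29 mm from the notch centre towards -y, 15 mm above the block's underside; same axes. With the heel against a divider's far face and this face on the plate before it, the gap between the two is 22 + 14 - 6 = 30 mm (36 mm between their centre lines)
- tray: shallow grey tray fixed to the bench, outside 104 x 104 mm, rim 14 mm high, walls and floor 4 mm thick, on one side or the other of the rack. Origin: centre of its underside on the bench; z up
- pcr_plate: white 96-well plate lying on the bench in front of the rack, 86 x 128 x 16 mm; leave it alone. Origin: centre of its underside
- strip_rack: green block with strips of small tubes, 80 x 120 x 39 mm, standing to the side; leave it alone. Origin: centre of its underside
- tip_box: blue pipette-tip box with a clear lid, 85 x 122 x 66 mm; leave it alone. Origin: centre of its underside
- wash_bottle: white bottle with a red cap, 64 mm in diameter, 150 mm tall; leave it alone. Origin: centre of its underside
- timer: white bench timer with a grey display, 60 x 70 x 18 mm; leave it alone. Origin: centre of its underside
There are look-alikes about, which are no part of the job. What is shaped like the tray but purple is not meant.

How it is judged:
On the way, in this order (a step that is already met when the one before it is completed fails the run):
1. the spacer, hooked at least 10 mm down over the first divider, bears on it with its heel (over 0.5 N) and on the end plate with its nose (over 1.5 N), the gap between them 30 mm within 1.5 mm (contact force between spacer and endplate above 1.5 N and contact force between spacer and div1 above 0.5 N and z of spacer_mid in the frame of div1 below 0.035 m and y of spacer_mid in the frame of div1 between -0.008 and 0.003 m and y of div1 in the frame of endplate between 0.0345 and 0.0375 m), for 0.2 s.
2. the spacer, hooked at least 10 mm down over the second divider, bears on it with its heel (over 0.5 N) and on the first divider with its nose (over 1.5 N), the gap between them 30 mm within 1.5 mm (contact force between spacer and div1 above 1.5 N and contact force between spacer and div2 above 0.5 N and z of spacer_mid in the frame of div2 below 0.035 m and y of spacer_mid in the frame of div2 between -0.008 and 0.003 m and y of div2 in the frame of div1 between 0.0345 and 0.0375 m), for 0.2 s.
3. the spacer, hooked at least 10 mm down over the third divider, bears on it with its heel (over 0.5 N) and on the second divider with its nose (over 1.5 N), the gap between them 30 mm within 1.5 mm (contact force between spacer and div2 above 1.5 N and contact force between spacer and div3 above 0.5 N and z of spacer_mid in the frame of div3 below 0.035 m and y of spacer_mid in the frame of div3 between -0.008 and 0.003 m and y of div3 in the frame of div2 between 0.0345 and 0.0375 m), for 0.2 s.
At the end, for the whole second after the job is handed in: all three gaps are 30 mm within 1.5 mm (36 mm between centre lines), and the spacer block stands upright, released and at rest on the floor of its tray, its centre within 35 mm of the tray's in both tray directions (y of div1 in the frame of endplate between 0.0345 and 0.0375 m and y of div2 in the frame of div1 between 0.0345 and 0.0375 m and y of div3 in the frame of div2 between 0.0345 and 0.0375 m and x of spacer_mid in the frame of tray between -0.035 and 0.035 m and y of spacer_mid in the frame of tray between -0.035 and 0.035 m and z of spacer_mid in the frame of tray below 0.054 m and angle between spacer_mid's own z axis and vertical below 0.1 rad and linear speed of spacer below 0.02 m/s); the robot touches nothing.
It fails at once if the spacer is rammed against the end plate (over 10 N) (contact force between spacer and endplate above 10 N).
It fails at once if the nose of the spacer pushes on the first divider, already set, with more than 6.5 N, enough to shove it along (contact force between spacer and div1 above 6.5 N and y of spacer_mid in the frame of div1 above 0.025 m).
It fails at once if the nose of the spacer pushes on the second divider, already set, with more than 6.5 N, enough to shove it along (contact force between spacer and div2 above 6.5 N and y of spacer_mid in the frame of div2 above 0.025 m).
It fails at once if the spacer is pressed on any divider with more than 40 N (contact force between spacer and div1 above 40 N or contact force between spacer and div2 above 40 N or contact force between spacer and div3 above 40 N).
It fails at once if a bystander is moved by more than 20 mm (distance of any of pcr_plate, strip_rack, tip_box, wash_bottle, timer from where it was at the start of the episode above 0.02 m).
It also fails if it takes over 72 s, if anything falls off the work surface, if the arm or the gripper's body presses on something with over 40 N, if the wrist force passes 120 N, or if a joint passes its speed limit or range.

## Working session

There is one attempt and no reset: what is moved stays moved. The work goes in short steps, Python scripts to look and compute and a shell command to move; the robot and the scene stay as the last step left them, time stands still between calls to the robot, and variables do not carry over. Pictures are saved under pics/ and viewed, at most 10 in all, crops included, and the job is handed in when it is done.

```bash
mkdir -p pics
cat > h.py <<'E'
import numpy as np, cv2
from station import ctrl
def grab(n,f=None):
    c=ctrl.get_calibration(n); im,d=ctrl.get_image(n)
    if f: cv2.imwrite('pics/'+f,cv2.cvtColor(im,cv2.COLOR_RGB2BGR)); np.savez('pics/'+f[:-4],im=im,d=d,E=c['extrinsics'],K=[c['fx'],c['fy'],c['cx'],c['cy']])
    return im,d,c
def cloud(d,c):
    v,u=np.indices(d.shape); p=np.stack([(u-c['cx'])/c['fx']*d,(v-c['cy'])/c['fy']*d,d],-1)
    E=np.array(c['extrinsics']); return (p-E[:3,3])@E[:3,:3]
def ray(c,u,v,z):
    E=np.array(c['extrinsics']); R=E[:3,:3]; o=-R.T@E[:3,3]; r=R.T@np.array([(u-c['cx'])/c['fx'],(v-c['cy'])/c['fy'],1]); return o+r*(z-o[2])/r[2]
E
python3 - <<'E'
from h import *
for n in ['scene','side']:
    im,d,c=grab(n,n+'.png'); print(n,np.round(c['extrinsics'],3).tolist(),c['fx'])
o=ctrl.get_obs(); print(o)
a=[cv2.imread('pics/%s.png'%n) for n in ['scene','side']]
E
```

```text
scene [[0.445, 0.896, -0.012, -0.222], [0.614, -0.315, -0.724, -0.245], [-0.652, 0.315, -0.689, 1.354], [0.0, 0.0, 0.0, 1.0]] 364.0286932573874
side [[-0.988, -0.156, -0.003, 0.498], [-0.075, 0.493, -0.867, 0.104], [0.137, -0.856, -0.499, 1.283], [0.0, 0.0, 0.0, 1.0]] 441.65974579325194
{'t': 0.1, 'q': array([-1.19034257e-01,  5.33509214e-02,  1.61413919e+00, -4.65349687e-05,
        1.47601001e+00, -1.19001789e-01]), 'dq': array([-0.00054876, -0.00051914, -0.00332274,  0.00013947, -0.00061022,
       -0.00140974]), 'effort': array([ 6.14647306e-04, -3.94903493e+01, -3.71363103e+01, -4.52310599e-05,
        3.99340541e-03, -4.17574097e-05]), 'tool_pos': array([6.24439344e-01, 3.30193348e-05, 2.30159166e-01]), 'tool_rot': array([-2.22043218e+00, -2.22036997e+00,  1.90841819e-03]), 'contact_force': array([ 0.27723102,  0.67548321, -0.0883215 ]), 'wrist_torque': array([ 0.01957525,  0.00912405, -0.0040871 ]), 'grip_force': 0.0, 'opening': 0.08529679804136801}
```

View pics/scene.png

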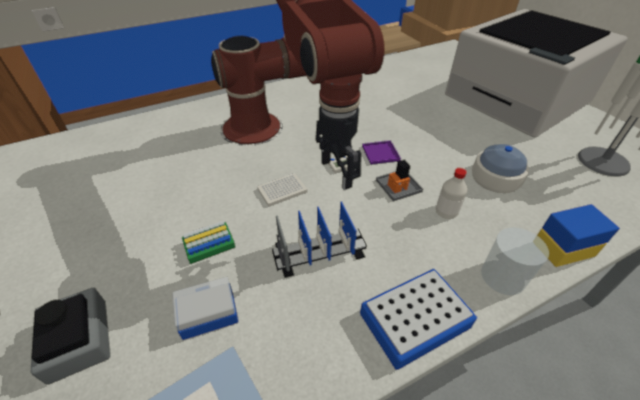

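View pics/side.png

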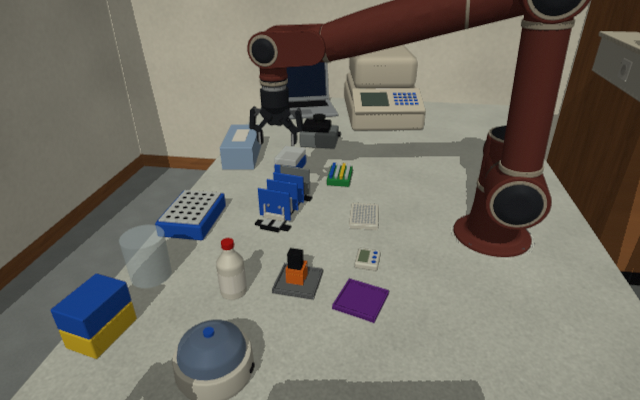

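Scene view: the rack is at about (320,240), with the grey end plate at (282,243) and blue dividers at (305,238), (324,233) and (347,228). Two things look like trays. The grey one at (400,184) holds the orange and black block, and the empty purple one at (381,152) is the decoy. I take the grey one. In the side view they are at (298,280) and (361,299). Next I'll confirm with a crop and measure.

Run:
```python
from h import *
for n in ['scene','side']:
    z=np.load('pics/%s.npz'%n); im,d=z['im'],z['d']; c=dict(zip(['fx','fy','cx','cy'],z['K'])); c['extrinsics']=z['E']
    P=cloud(d,c); h=cv2.cvtColor(im,cv2.COLOR_RGB2HSV); H,S,V=[h[...,i].astype(int) for i in range(3)]
    x,y,zz=P[...,0],P[...,1],P[...,2]; ok=(d>0)
    b=(x>.3)&(x<.95)&(abs(y)<.6)&ok
    masks={'orange':(H>3)&(H<16)&(S>170)&(V>90)&b&(zz>.015)&(zz<.15),'blue':(H>100)&(H<125)&(S>150)&b&(zz>.03)&(zz<.13),'purple':(H>130)&(H<160)&(S>100)&b}
    for k,m in masks.items():
        nn,lab,st,ce=cv2.connectedComponentsWithStats(m.astype(np.uint8))
        for i in range(1,nn):
            if st[i,4]>25:
                q=P[lab==i]; print(n,k,ce[i].round(),st[i,4],'med',np.median(q,0).round(3),'lo',np.percentile(q,3,0).round(3),'hi',np.percentile(q,97,0).round(3))
                if k=='blue':
                    t=q[q[:,2]>.095]
                    if len(t)>5:
                        vx,vy,x0,y0=cv2.fitLine(t[:,:2].astype(np.float32),cv2.DIST_HUBER,0,.01,.01).ravel(); print('   top',len(t),t.mean(0).round(4),t.min(0).round(3),t.max(0).round(3),'dir',np.degrees(np.arctan2(vy,vx)).round(1))
    m=(S<60)&(V<110)&b&(zz>.002)&(zz<.03)
    nn,lab,st,ce=cv2.connectedComponentsWithStats(m.astype(np.uint8))
    for i in range(1,nn):
        if st[i,4]>150: q=P[lab==i]; print(n,'grey',ce[i].round(),st[i,4],'lo',np.percentile(q,2,0).round(3),'hi',np.percentile(q,98,0).round(3),cv2.minAreaRect((q[:,:2]*1000).astype(np.float32)))
    m=(S<80)&b&(zz>.06)&(zz<.125)&(abs(x-.7)<.2)
    nn,lab,st,ce=cv2.connectedComponentsWithStats(m.astype(np.uint8))
    for i in range(1,nn):
        if st[i,4]>40: q=P[lab==i]; print(n,'plate?',ce[i].round(),st[i,4],np.median(q,0).round(3),'lo',np.percentile(q,2,0).round(3),'hi',np.percentile(q,98,0).round(3))
a=cv2.imread('pics/scene.png')[130:290,255:445]; b=cv2.imread('pics/side.png')[150:330,240:400]
cv2.imwrite('pics/crop.png',np.hstack([cv2.resize(a,(420,500),interpolation=2),cv2.resize(b,(380,500),interpolation=2)]))
```

```text
scene orange [397. 182.] 206 med [0.533 0.264 0.04 ] lo [0.503 0.257 0.018] hi [0.541 0.295 0.05 ]
scene blue [348. 226.] 262 med [0.645 0.028 0.087] lo [0.597 0.021 0.038] hi [0.684 0.037 0.111]
   top 92 [0.641  0.0287 0.1046] [0.593 0.02  0.095] [0.684 0.038 0.114] dir -10.3
scene blue [579. 228.] 2179 med [0.908 0.491 0.11 ] lo [0.859 0.453 0.067] hi [0.946 0.564 0.113]
   top 1576 [0.9048 0.5059 0.1096] [0.851 0.45  0.095] [0.95  0.578 0.115] dir 77.9
scene blue [324. 232.] 211 med [ 0.636 -0.033  0.089] lo [ 0.588 -0.039  0.042] hi [ 0.674 -0.024  0.112]
   top 85 [ 0.6345 -0.0317  0.105 ] [ 0.586 -0.04   0.095] [ 0.674 -0.022  0.114] dir -10.3
scene blue [305. 237.] 169 med [ 0.634 -0.081  0.09 ] lo [ 0.581 -0.087  0.042] hi [ 0.666 -0.071  0.113]
   top 71 [ 0.6243 -0.0792  0.1067] [ 0.575 -0.087  0.095] [ 0.666 -0.069  0.114] dir -9.9
scene blue [208. 244.] 196 med [ 0.506 -0.289  0.039] lo [ 0.5   -0.335  0.031] hi [ 0.51  -0.238  0.042]
scene blue [394. 334.] 625 med [ 0.911 -0.038  0.049] lo [ 0.828 -0.041  0.031] hi [0.95  0.128 0.052]
scene blue [208. 324.] 185 med [ 0.
[... 3805 characters left out ...]
0.537  0.124]
side plate? [242. 142.] 728 [ 0.853 -0.348  0.092] lo [ 0.802 -0.512  0.062] hi [ 0.899 -0.296  0.097]
side plate? [290. 154.] 351 [ 0.661 -0.327  0.069] lo [ 0.619 -0.394  0.061] hi [ 0.705 -0.276  0.072]
side plate? [297. 172.] 286 [ 0.591 -0.125  0.099] lo [ 0.552 -0.136  0.065] hi [ 0.647 -0.115  0.115]
side plate? [147. 249.] 1306 [0.864 0.348 0.109] lo [0.835 0.279 0.062] hi [0.899 0.371 0.124]
side plate? [294. 257.] 237 [0.515 0.299 0.087] lo [0.5   0.277 0.061] hi [0.532 0.303 0.098]
side plate? [230. 266.] 714 [0.648 0.367 0.096] lo [0.627 0.337 0.061] hi [0.683 0.379 0.122]
side plate? [220. 338.] 1523 [0.591 0.577 0.1  ] lo [0.548 0.529 0.061] hi [0.674 0.599 0.11 ]
```

View pics/crop.png

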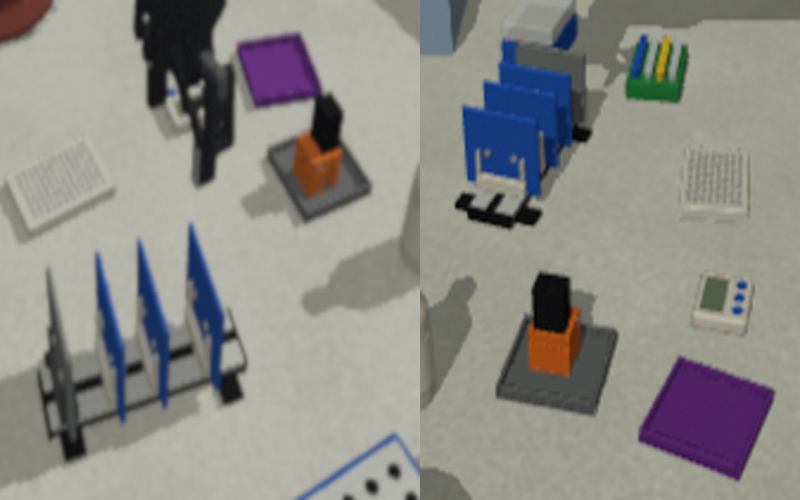

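The crop confirms it: the grey tray holds the orange and black block, and the purple tray is empty. The rack yaw is about -10°. I'll move above the block for a wrist view.

```bash
python3 -m crank '-0.022 0.056 0.008 0;-0.022 0.056 0.008 0;-0.022 0.056 0.008 0;-0.022 0.056 0.008 0;-0.022 0.056 0.008 0' 100; python3 -m crank '-0.022 0.056 0.008 0;-0.022 0.056 0.008 0;-0.022 0.056 0.008 0;-0.022 0.056 0.008 0;0 0 0 0'; python3 -m crank '0 0 0 0;0 0 0 0;0 0 0 0;0 0 0 0;0 0 0 0'
python3 - <<'E'
from h import *
im,d,c=grab('wrist','w1.png'); print(np.round(c['extrinsics'],3).tolist(),c['fx'])
E
```

```text
t: 0.52
tool_pos: [0.569, 0.1411, 0.2508]
tool_rot: [-2.221, -2.22, 0.001]
contact_force: [0.1, -0.1, 0.4]
opening: 0.0851
grip_force: 0.0
t: 0.93
tool_pos: [0.5242, 0.256, 0.2678]
tool_rot: [-2.215, -2.226, -0.002]
contact_force: [-0.3, 0.6, 0.5]
opening: 0.0855
grip_force: 0.0
t: 1.35
tool_pos: [0.5263, 0.251, 0.267]
tool_rot: [-2.223, -2.22, 0.001]
contact_force: [-0.6, 0.5, 0.3]
opening: 0.0852
grip_force: 0.0
[[1.0, -0.001, -0.001, -0.527], [-0.001, -0.944, 0.329, 0.182], [-0.001, -0.329, -0.944, 0.497], [0.0, 0.0, 0.0, 1.0]] 283.13801169675276
```

View pics/w1.png

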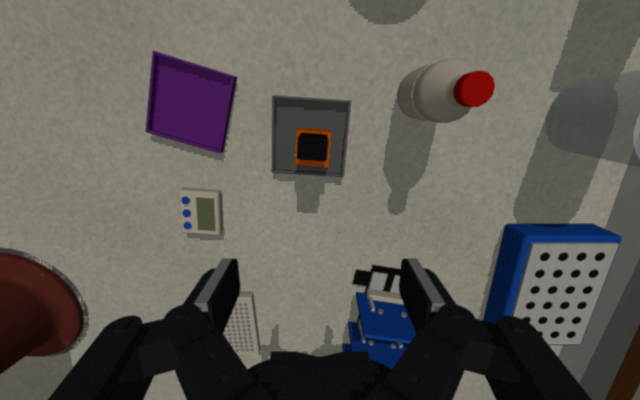

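The wrist view shows the block at (313,148) in the grey tray, almost aligned with the world axes. Next I'll measure its yaw and the nose side.

Run:
```python
from h import *
im,d,c=grab('wrist'); P=cloud(d,c); h=cv2.cvtColor(im,cv2.COLOR_RGB2HSV); H,S,V=[h[...,i].astype(int) for i in range(3)]
x,y,z=P[...,0],P[...,1],P[...,2]; b=(x>.44)&(x<.6)&(y>.22)&(y<.36)&(d>0)
print(c['extrinsics'][3,3])
def rect(m,t):
    q=P[m]; r=cv2.minAreaRect((q[:,:2]*1000).astype(np.float32)); print(t,len(q),np.round(np.median(q,0),4),r, 'lo',np.percentile(q,3,0).round(4),'hi',np.percentile(q,97,0).round(4))
og=(H>2)&(H<18)&(S>150)&b
rect(b&(z>.08),'grip top'); rect(b&(z>.04)&(z<.056)&og,'saddle top'); rect(b&(z>.01)&(z<.02)&~og,'rim'); rect(b&(z>.002)&(z<.025)&~og,'tray')
# ray method, edges of the grip top / saddle
m=b&(z>.08); n=np.uint8(m); cs=max(cv2.findContours(n,0,2)[0],key=cv2.contourArea)
p=np.array([ray(c,u,v,np.median(z[m]))[:2] for u,v in cs[:,0]]); print('ray grip',cv2.minAreaRect((p*1000).astype(np.float32)))
m=b&og|(b&(z>.04)); n=np.uint8(m); cs=max(cv2.findContours(n,0,2)[0],key=cv2.contourArea)
p=np.array([ray(c,u,v,.048)[:2] for u,v in cs[:,0]]); print('ray all@48',cv2.minAreaRect((p*1000).astype(np.float32)))
cv2.imwrite('pics/wc.png',cv2.resize(cv2.cvtColor(im,4)[90:190,255:370],None,fx=5,fy=5,interpolation=2))
```

```text
1.0
grip top 36154 [0.5266 0.2621 0.3417] ((526.6253662109375, 269.97509765625), (146.5832061767578, 64.84552001953125), 0.5773162245750427) lo [0.4595 0.243  0.286 ] hi [0.5961 0.2701 0.3588]
saddle top 402 [0.5199 0.2704 0.0474] ((519.261962890625, 281.2953796386719), (43.92856979370117, 44.0064582824707), 85.18419647216797) lo [0.4979 0.2597 0.045 ] hi [0.5414 0.3037 0.0505]
rim 920 [0.5132 0.2994 0.0132] ((514.6385498046875, 290.94073486328125), (103.87931060791016, 104.22483825683594), 86.1057357788086) lo [0.4623 0.2384 0.0108] hi [0.5673 0.3432 0.0148]
tray 4380 [0.5101 0.3055 0.0038] ((525.9501953125, 289.1364440917969), (142.28985595703125, 127.86588287353516), 7.781752109527588) lo [0.4647 0.2413 0.0023] hi [0.5645 0.3407 0.014 ]
ray grip ((528.0003662109375, 269.17083740234375), (181.00936889648438, 53.49100112915039), 0.019933685660362244)
ray all@48 ((527.5709838867188, -19.789810180664062), (968.8388061523438, 286.30645751953125), 0.019934553653001785)
```

View pics/wc.png

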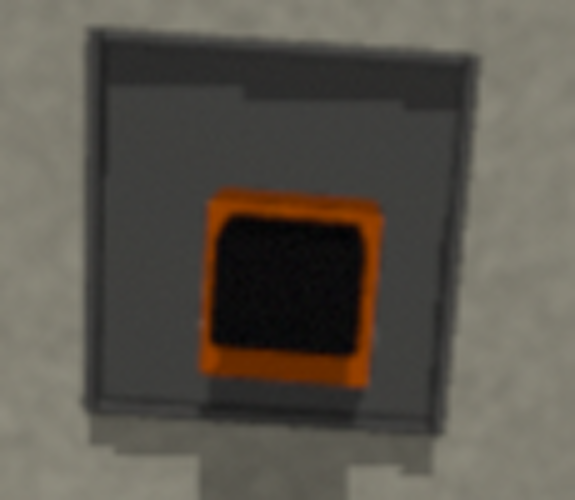

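Run:
```python
from h import *
z=np.load('pics/w1.npz'); im,d=z['im'],z['d']; c=dict(zip(['fx','fy','cx','cy'],z['K'])); c['extrinsics']=z['E']
P=cloud(d,c); x,y,z=P[...,0],P[...,1],P[...,2]; b=(x>.44)&(x<.6)&(y>.22)&(y<.36)&(d>0)
for lo,hi in [(.08,.11),(.087,.1)]:
    m=b&(z>lo)&(z<hi); q=P[m]; r=cv2.minAreaRect((q[:,:2]*1000).astype(np.float32)); print(len(q),np.median(q,0),r)
```

```text
741 [0.52002991 0.28947569 0.09329523] ((520.205322265625, 288.02490234375), (26.30765724182129, 33.89227294921875), 85.5771255493164)
722 [0.52002028 0.2885712  0.09333514] ((520.2405395507812, 288.0480651855469), (26.27074432373047, 33.9186897277832), 85.08069610595703)
```

```bash
python3 -m crank '0 0.008 0 0.079;0 0.008 0 0.079;0 0.008 0 0.079;0 0.008 0 0.079;0 0.008 0 0.079'; python3 -m crank '-0.002 0.008 -0.03 0.079;-0.002 0.008 -0.03 0.079;-0.002 0.008 -0.03 0.079;-0.002 0.008 -0.03 0.079;-0.002 0.008 -0.03 0.079'; python3 -m crank '0 -0.004 -0.03 0.079;0 0 -0.03 0.079;0 0 -0.03 0;0 0 -0.03 0;0 0 0 0' ; python3 -m crank '0 0 0 0;0 0 0 0;0 0 0 0;0 0 0 0;0 0 0 0' |sed -n 2,3p; python3 -c "
from h import *
from scipy.spatial.transform import Rotation as R
print(R.from_rotvec(ctrl.get_obs()['tool_rot']).as_matrix().round(4))"
```

```text
t: 1.87
tool_pos: [0.5261, 0.2718, 0.2673]
tool_rot: [-1.43, -2.797, 0.0]
contact_force: [-0.6, 0.3, 0.3]
opening: 0.0858
grip_force: 0.0
t: 2.28
tool_pos: [0.5211, 0.2918, 0.1916]
tool_rot: [0.507, 3.1, 0.0]
contact_force: [-0.0, 0.9, -0.3]
opening: 0.0854
grip_force: 0.0
t: 2.7
tool_pos: [0.519, 0.2888, 0.1284]
tool_rot: [-0.129, -3.133, 0.004]
contact_force: [-0.9, -0.5, -1.3]
opening: 0.0855
grip_force: 0.0
tool_pos: [0.5216, 0.2903, 0.1335]
tool_rot: [0.128, 3.137, 0.001]
[[-9.967e-01  8.160e-02  1.700e-03]
 [ 8.160e-02  9.967e-01  7.000e-04]
 [-1.600e-03  8.000e-04 -1.000e+00]]
```

```bash
python3 -m crank '-0.003 -0.005 -0.03 0;0 0 -0.04 0;0 0 -0.04 0;0 0 -0.03 0;0 0 -0.015 0'; python3 -m crank '0 0 0 0;0 0 0 0;0 0 0 0;0 0 0 0;0 0 0 0' 0 80;python3 -m crank '0 0 0 0;0 0 0 0;0 0 0 0;0 0 0 0;0 0 0 0';python3 -m crank '0 0 0 0;0 0 0 0;0 0 0 0;0 0 0 0;0 0 0 0'
```

```text
t: 3.53
tool_pos: [0.5183, 0.287, 0.0527]
tool_rot: [-0.128, -3.136, 0.002]
contact_force: [-0.5, -0.6, -0.6]
opening: 0.0851
grip_force: 0.0
t: 3.95
tool_pos: [0.5204, 0.2879, 0.0562]
tool_rot: [0.128, 3.137, 0.002]
contact_force: [0.0, 3.6, 8.1]
opening: 0.0253
grip_force: 19.3
t: 4.37
tool_pos: [0.5206, 0.2881, 0.0564]
tool_rot: [0.128, 3.137, 0.002]
contact_force: [0.1, 1.8, 5.8]
opening: 0.0249
grip_force: 79.5
t: 4.78
tool_pos: [0.5206, 0.2881, 0.0564]
tool_rot: [0.128, 3.137, 0.002]
contact_force: [-0.4, 1.7, 5.6]
opening: 0.0249
grip_force: 79.5
```

```bash
python3 -m crank '0 0 0.03 0;0 0 0.06 0;0 0 0.08 0;0 0 0.08 0;0 0 0.08 0'; python3 -m crank '0.018 -0.064 0.01 -0.01;0.018 -0.064 0.01 -0.01;0.018 -0.064 0.01 -0.01;0.018 -0.064 0.01 -0.01;0.018 -0.064 0.01 -0.01'; python3 -m crank '0.018 -0.064 0 -0.008;0.018 -0.064 0 0;0.018 -0.064 0 0;0.018 -0.064 0 0;0 0 0 0'; python3 -m crank '0 0 0 0;0 0 0 0;0 0 0 0;0 0 0 0;0 0 0 0'
python3 - <<'E'
from h import *
im,d,c=grab('wrist','w2.png'); print(np.round(c['extrinsics'],3).tolist())
E
```

```text
t: 5.2
tool_pos: [0.5183, 0.2869, 0.2197]
tool_rot: [-0.128, -3.136, 0.002]
contact_force: [0.2, -0.2, -2.2]
opening: 0.0254
grip_force: 78.8
t: 5.62
tool_pos: [0.5638, 0.126, 0.2437]
tool_rot: [-0.252, -3.129, 0.001]
contact_force: [1.5, 0.0, -2.4]
opening: 0.0255
grip_force: 79.1
t: 6.03
tool_pos: [0.6007, -0.0058, 0.2432]
tool_rot: [-0.28, -3.127, 0.005]
contact_force: [-0.5, 0.5, -2.5]
opening: 0.025
grip_force: 79.4
t: 6.45
tool_pos: [0.6002, 0.0006, 0.2447]
tool_rot: [-0.268, -3.13, -0.0]
contact_force: [0.5, 0.2, -2.0]
opening: 0.025
grip_force: 79.4
[[0.17, 0.985, -0.0, -0.102], [0.931, -0.16, 0.328, -0.607], [0.324, -0.056, -0.945, 0.199], [0.0, 0.0, 0.0, 1.0]]
```

View pics/w2.png

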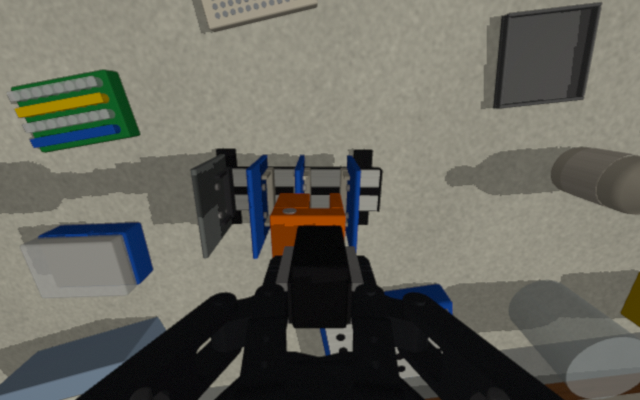

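The wrist view shows the end plate at (210,205), div1 at (258,205), div2 at (300,180, partly hidden) and div3 at (353,195), with the held block at (310,225) aligned to them. Measuring these now.

Run:
```python
from h import *
z=np.load('pics/w2.npz'); im,d=z['im'],z['d']; c=dict(zip(['fx','fy','cx','cy'],z['K'])); c['extrinsics']=z['E']
P=cloud(d,c); h=cv2.cvtColor(im,cv2.COLOR_RGB2HSV); H,S,V=[h[...,i].astype(int) for i in range(3)]
X=P.reshape(-1,3); zz=P[...,2]
box=np.zeros(d.shape,bool); box[140:265,185:380]=1
og=(H>2)&(H<18)&(S>150)&box&(d>0)
top=box&(zz>.106)&(zz<.118)&~og
n,lab,st,ce=cv2.connectedComponentsWithStats(top.astype(np.uint8))
tcp=ctrl.get_obs()['tool_pos']; print('tcp',tcp)
th=np.radians(-9.8)
for i in range(1,n):
    if st[i,4]<15: continue
    q=P[lab==i]; vx,vy,x0,y0=cv2.fitLine(q[:,:2].astype(np.float32),2,0,.01,.01).ravel()
    print(ce[i].round(),st[i,4],'yaw',np.degrees(np.arctan(vy/vx)).round(2),'lo',q.min(0).round(4),'hi',q.max(0).round(4))
R=np.array([[np.cos(th),np.sin(th)],[-np.sin(th),np.cos(th)]])
for i in range(1,n):
    if st[i,4]<15: continue
    r=(P[lab==i][:,:2]-tcp[:2])@R.T; print('rel tcp rackframe x',np.percentile(r[:,0],[2,98]).round(4),'y',np.percentile(r[:,1],[3,50,97]).round(4))
q=P[og]; r=(q[:,:2]-tcp[:2])@R.T; print('orange z',np.percentile(q[:,2],[1,50,99]).round(4),'x',np.percentile(r[:,0],[1,99]).round(4),'y',np.percentile(r[:,1],[1,99]).round(4))
t=og&(zz>np.percentile(q[:,2],97)-.004); print('saddle top',cv2.minAreaRect(((P[t][:,:2])*1000).astype(np.float32)))
r=(P[t][:,:2]-tcp[:2])@R.T;print('y',np.percentile(r[:,1],[1,99]).round(4))
```

```text
tcp [6.00289525e-01 4.63953392e-04 2.44785451e-01]
[200. 212.] 622 yaw -10.11 lo [ 0.557  -0.1399  0.106 ] hi [ 0.6563 -0.117   0.1132]
[252. 212.] 568 yaw -10.1 lo [ 0.5667 -0.0853  0.106 ] hi [ 0.6661 -0.0624  0.1133]
[298. 180.] 144 yaw -10.93 lo [ 0.5754 -0.0245  0.1061] hi [ 0.5995 -0.015   0.1131]
[356. 207.] 468 yaw -9.93 lo [0.586  0.0241 0.1061] hi [0.6768 0.0447 0.1131]
rel tcp rackframe x [-0.0207  0.0756] y [-0.1286 -0.1248 -0.1229]
rel tcp rackframe x [-0.0207  0.0761] y [-0.0733 -0.0699 -0.0677]
rel tcp rackframe x [-0.021   0.0021] y [-0.0247 -0.0219 -0.0194]
rel tcp rackframe x [-0.0201  0.0628] y [0.0356 0.0381 0.0412]
orange z [0.1935 0.2353 0.2504] x [-0.0232  0.0027] y [-0.0286  0.0142]
saddle top ((589.5874633789062, -4.635713577270508), (43.50944900512695, 26.79804229736328), 80.73334503173828)
y [-0.0283  0.0142]
```

```bash
python3 -m crank '0.01 -0.05 0 -0.003;0.01 -0.05 -0.03 0;0.01 -0.048 -0.03 0;0 0 -0.03 0;0 0 -0.03 0';python3 -m crank '0 0 0 0;0 0 0 0;0 0 0 0;0 0 0 0;0 0 0 0'
python3 - <<'E'
from h import *
im,d,c=grab('wrist','w3.png'); P=cloud(d,c); h=cv2.cvtColor(im,cv2.COLOR_RGB2HSV); H,S,V=[h[...,i].astype(int) for i in range(3)]
tcp=ctrl.get_obs()['tool_pos']; zz=P[...,2]; th=np.radians(-10); R=np.array([[np.cos(th),np.sin(th)],[-np.sin(th),np.cos(th)]])
og=(H>2)&(H<18)&(S>150)&(d>0)&(d<.4); bl=(H>100)&(H<125)&(S>130)&(zz>.106)&(zz<.118)
r=(P[...,:2]-tcp[:2])@R.T; bl&=(r[...,0]>-.05)&(r[...,0]<.1)&(abs(r[...,1])<.2)
print('og y',np.percentile(r[og][:,1],[1,99]),'z',np.percentile(zz[og],[1,99]))
n,lab,st,ce=cv2.connectedComponentsWithStats(bl.astype(np.uint8))
for i in range(1,n):
    if st[i,4]>15: print(ce[i].round(),st[i,4],np.percentile(r[lab==i][:,1],[3,50,97]).round(4))
E
```

```text
t: 6.92
tool_pos: [0.6156, -0.0752, 0.1841]
tool_rot: [0.281, 3.129, 0.0]
contact_force: [0.3, -0.2, -1.9]
opening: 0.025
grip_force: 79.7
t: 7.33
tool_pos: [0.6162, -0.0742, 0.1865]
tool_rot: [0.277, 3.127, -0.001]
contact_force: [0.5, 0.2, -2.7]
opening: 0.0252
grip_force: 79.6
og y [-0.02878687  0.01428063] z [0.13723835 0.19338042]
[319. 178.] 409 [-0.0027 -0.0002  0.0022]
[377. 204.] 824 [0.0454 0.0474 0.0503]
[451. 204.] 930 [0.106  0.1075 0.1105]
```

View pics/w3.png

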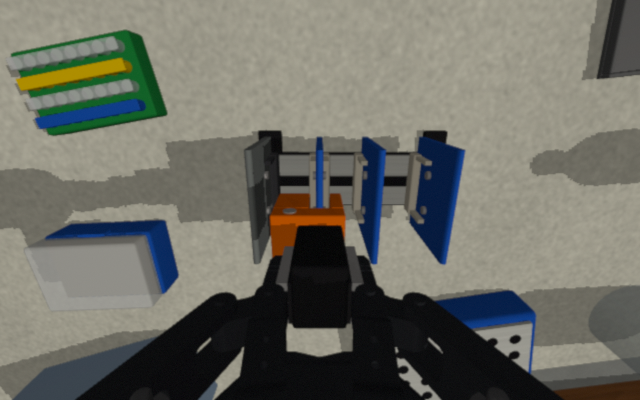

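The notch is centred over div1. Next: descend about 44 mm and start drawing gently.

```bash
python3 -m crank '0 0 -0.02 0;0 0 -0.03 0;0 0 -0.02 0;0 0 -0.018 0;0 0 0 0';python3 -m crank '0 0 0 0;0 0 0 0;0 0 0 0;0 0 0 0;0 0 0 0';python3 -m crank '-0.0004 -0.002 0 0;-0.0004 -0.002 0 0;-0.0004 -0.002 0 0;-0.0004 -0.002 0 0;-0.0004 -0.002 0 0';python3 -m crank '-0.0004 -0.002 0 0;-0.0004 -0.002 0 0;-0.0004 -0.002 0 0;-0.0004 -0.002 0 0;-0.0004 -0.002 0 0'
```

```text
t: 7.8
tool_pos: [0.6137, -0.0741, 0.1374]
tool_rot: [-0.278, -3.124, -0.001]
contact_force: [-0.4, 0.3, -3.1]
opening: 0.0252
grip_force: 79.7
t: 8.22
tool_pos: [0.6159, -0.0746, 0.1416]
tool_rot: [0.278, 3.128, -0.0]
contact_force: [-0.3, -0.2, -2.2]
opening: 0.0251
grip_force: 79.7
t: 8.63
tool_pos: [0.6147, -0.0785, 0.1408]
tool_rot: [0.279, 3.129, 0.004]
contact_force: [1.4, 6.1, -1.1]
opening: 0.0249
grip_force: 79.7
t: 9.05
tool_pos: [0.6142, -0.0813, 0.1408]
tool_rot: [0.278, 3.128, 0.011]
contact_force: [3.1, 9.1, -1.8]
opening: 0.0248
grip_force: 79.8
```

```bash
python3 -m crank '-0.0004 -0.002 0 0;-0.0004 -0.002 0 0;-0.0004 -0.002 0 0;-0.0004 -0.002 0 0;-0.0004 -0.002 0 0';python3 -m crank '-0.0004 -0.002 0 0;-0.0004 -0.002 0 0;-0.0004 -0.002 0 0;-0.0004 -0.002 0 0;-0.0004 -0.002 0 0'; python3 -m crank '0 0 0 0;0 0 0 0;0 0 0 0;0 0 0 0;0 0 0 0'
python3 - <<'E'
from h import *
im,d,c=grab('wrist','w4.png'); P=cloud(d,c); h=cv2.cvtColor(im,cv2.COLOR_RGB2HSV); H,S,V=[h[...,i].astype(int) for i in range(3)]
tcp=ctrl.get_obs()['tool_pos']; zz=P[...,2]; th=np.radians(-10); R=np.array([[np.cos(th),np.sin(th)],[-np.sin(th),np.cos(th)]])
bl=(S>130)&(H>100)&(H<125); gr=(S<80); r=(P[...,:2]-tcp[:2])@R.T; b=(zz>.106)&(zz<.118)&(r[...,0]>-.05)&(r[...,0]<.1)&(abs(r[...,1])<.2)
for k,m in (('blue',bl&b),('grey',gr&b)):
  n,lab,st,ce=cv2.connectedComponentsWithStats(m.astype(np.uint8))
  for i in range(1,n):
    if st[i,4]>25: print(k,ce[i].round(),st[i,4],np.percentile(r[lab==i][:,1],[3,50,97]).round(4))
E
```

```text
t: 9.47
tool_pos: [0.6132, -0.0863, 0.1408]
tool_rot: [0.278, 3.128, 0.011]
contact_force: [3.3, 9.0, -1.8]
opening: 0.0254
grip_force: 79.8
t: 9.88
tool_pos: [0.6123, -0.0913, 0.1408]
tool_rot: [0.278, 3.128, 0.011]
contact_force: [3.0, 9.8, -2.5]
opening: 0.0251
grip_force: 79.8
t: 10.3
tool_pos: [0.6123, -0.0915, 0.1408]
tool_rot: [0.278, 3.128, 0.01]
contact_force: [3.2, 9.5, -1.8]
opening: 0.0255
grip_force: 79.8
blue [326. 184.] 407 [0.0018 0.0043 0.0069]
blue [417. 224.] 1281 [0.0628 0.0645 0.0676]
blue [506. 227.] 1528 [0.1234 0.1248 0.1278]
grey [262. 215.] 1073 [-0.0403 -0.0372 -0.0347]
```

```bash
python3 -m crank '-0.0003 -0.0016 0 0;-0.0003 -0.0016 0 0;-0.0003 -0.0016 0 0;-0.0003 -0.0016 0 0;-0.0003 -0.0016 0 0';python3 -m crank '-0.0001 -0.0004 0 0;-0.0001 -0.0004 0 0;-0.0001 -0.0004 0 0;-0.0001 -0.0004 0 0;-0.0001 -0.0004 0 0' | sed -n '1,2p;4p'
```

```text
t: 10.77
tool_pos: [0.6116, -0.0953, 0.1408]
tool_rot: [0.278, 3.128, 0.011]
contact_force: [3.5, 9.1, -2.3]
opening: 0.0252
grip_force: 79.8
t: 11.18
tool_pos: [0.6114, -0.0963, 0.1408]
contact_force: [4.6, 9.1, -1.5]
```

```bash
python3 -m crank '-0.0001 -0.0004 0 0;-0.0001 -0.0004 0 0;-0.0001 -0.0004 0 0;-0.0001 -0.0004 0 0;-0.0001 -0.0004 0 0' | sed -n '1,2p;4p'
```

```text
t: 11.6
tool_pos: [0.6112, -0.0973, 0.1408]
contact_force: [3.9, 10.5, -1.4]
```

```bash
python3 -m crank '0 -0.0002 0 0;0 -0.0003 0 0;-0.0001 -0.0002 0 0;0 -0.0003 0 0;0 0 0 0' | sed -n '1,2p;4p'
```

```text
t: 12.02
tool_pos: [0.6111, -0.0978, 0.1408]
contact_force: [4.8, 9.1, -2.0]
```

```bash
python3 -m crank '0 -0.0002 0 0;0 -0.0003 0 0;-0.0001 -0.0002 0 0;0 -0.0003 0 0;0 0 0 0' | sed -n '1,2p;4p'
```

```text
t: 12.43
tool_pos: [0.6111, -0.0978, 0.1408]
contact_force: [3.9, 10.5, -2.3]
```

```bash
python3 -m crank '0 -0.0003 0 0;0 -0.0003 0 0;-0.0001 -0.0002 0 0;0 -0.0002 0 0;0 0 0 0' | sed -n '1,2p;4p'; python3 -c "
from h import *
for i in range(4): print(ctrl.get_obs()['contact_force'])"
```

```text
t: 12.85
tool_pos: [0.6111, -0.0979, 0.1408]
contact_force: [3.4, 11.7, -1.5]
[ 3.39775447 11.7404094  -1.46117541]
[ 3.39775447 11.7404094  -1.46117541]
[ 3.39775447 11.7404094  -1.46117541]
[ 3.39775447 11.7404094  -1.46117541]
```

```bash
python3 -m crank '0 -0.0003 0 0;0 -0.0002 0 0;0 0 0 0;0 0 0 0;0 0 0 0' | sed -n '1,2p;4p'
```

```text
t: 13.27
tool_pos: [0.6111, -0.0979, 0.1408]
contact_force: [3.7, 12.8, -2.3]
```

```bash
python3 -m crank '0 0 0 0;0 0 0 0;0 0 0 0;0 0 0 0;0 0 0 0' | sed -n '1,2p;4p';python3 -m crank '0 0 0 0;0 0 0 0;0 0 0 0;0 0 0 0;0 0 0 0' | sed -n '1,2p;4p'
python3 - <<'E'
from h import *
im,d,c=grab('wrist','w5.png'); P=cloud(d,c); h=cv2.cvtColor(im,cv2.COLOR_RGB2HSV); H,S,V=[h[...,i].astype(int) for i in range(3)]
tcp=ctrl.get_obs()['tool_pos']; zz=P[...,2]; th=np.radians(-10); R=np.array([[np.cos(th),np.sin(th)],[-np.sin(th),np.cos(th)]])
bl=(S>130)&(H>100)&(H<125); gr=(S<80); r=(P[...,:2]-tcp[:2])@R.T; b=(zz>.106)&(zz<.118)&(r[...,0]>-.05)&(r[...,0]<.1)&(abs(r[...,1])<.2)
for k,m in (('blue',bl&b),('grey',gr&b)):
  n,lab,st,ce=cv2.connectedComponentsWithStats(m.astype(np.uint8))
  for i in range(1,n):
    if st[i,4]>25: print(k,ce[i].round(),st[i,4],np.percentile(r[lab==i][:,1],[3,50,97]).round(4))
E
```

```text
t: 13.68
tool_pos: [0.6111, -0.0979, 0.1408]
contact_force: [3.6, 13.2, -1.8]
t: 14.1
tool_pos: [0.6111, -0.0979, 0.1408]
contact_force: [2.6, 12.9, -2.7]
blue [326. 184.] 408 [0.0019 0.0044 0.007 ]
blue [426. 223.] 1313 [0.0693 0.0709 0.0741]
blue [515. 227.] 1565 [0.1299 0.1312 0.1343]
grey [270. 185.] 488 [-0.034  -0.0309 -0.0283]
grey [269. 238.] 71 [-0.0342 -0.0335 -0.0328]
```

div1 now sits 35.6 mm from the end plate, centre to centre. Next: ease off, lift, step over to div2 and look again.

```bash
python3 -m crank '0.0006 0.0033 0 0;0.0006 0.0033 0 0;0.0006 0.0033 0 0;0.0006 0.0033 0 0;0.0006 0.0033 0 0'|sed -n '1,2p;4p'; python3 -m crank '0 0 0 0;0 0 0.02 0;0 0 0.03 0;0 0 0.03 0;0 0 0.02 0'|sed -n '1,2p;4p'; python3 -m crank '0.005 0.033 0 0;0.006 0.033 0 0;0.006 0.033 0 0;0.006 0.034 0 0;0 0 0 0'|sed -n '1,2p;4p'; python3 -m crank '0 0 0 0;0 0 0 0;0 0 0 0;0 0 0 0;0 0 0 0'|sed -n '1,4p'
cat > m.py <<'E'
from h import *
import sys
im,d,c=grab('wrist',sys.argv[1]); P=cloud(d,c); h=cv2.cvtColor(im,cv2.COLOR_RGB2HSV); H,S,V=[h[...,i].astype(int) for i in range(3)]
tcp=ctrl.get_obs()['tool_pos']; zz=P[...,2]; th=np.radians(-10); R=np.array([[np.cos(th),np.sin(th)],[-np.sin(th),np.cos(th)]])
bl=(S>130)&(H>100)&(H<125); gr=(S<80); og=(H>2)&(H<18)&(S>150)&(d>0)&(d<.4)
r=(P[...,:2]-tcp[:2])@R.T; b=(zz>.106)&(zz<.118)&(r[...,0]>-.05)&(r[...,0]<.1)&(abs(r[...,1])<.2)
print('block y',np.percentile(r[og][:,1],[1,99]).round(4),'z',np.percentile(zz[og],[1,99]).round(4))
for k,m in (('blue',bl&b),('grey',gr&b)):
  n,lab,st,ce=cv2.connectedComponentsWithStats(m.astype(np.uint8))
  for i in range(1,n):
    if st[i,4]>40: a=np.percentile(r[lab==i][:,1],[3,97]); print(k,ce[i].round(),st[i,4],a.round(4),'mid',a.mean().round(4))
E
python3 m.py w6.png
```

```text
t: 14.57
tool_pos: [0.6114, -0.0944, 0.1408]
contact_force: [-1.0, 0.1, -2.6]
t: 14.98
tool_pos: [0.6122, -0.0945, 0.1933]
contact_force: [1.4, -0.6, -2.0]
t: 15.4
tool_pos: [0.6234, -0.0252, 0.1915]
contact_force: [0.5, 0.8, -0.8]
t: 15.82
tool_pos: [0.623, -0.0282, 0.1908]
tool_rot: [-0.28, -3.129, 0.0]
contact_force: [0.1, 0.1, -2.0]
block y [-0.0284  0.0141] z [0.1426 0.1987]
blue [241. 204.] 895 [-0.0684 -0.0629] mid -0.0656
blue [322. 178.] 350 [-0.0004  0.0037] mid 0.0016
blue [393. 203.] 801 [0.0596 0.0643] mid 0.0619
grey [199. 204.] 974 [-0.1042 -0.0987] mid -0.1015
```

```bash
python3 -m crank '0.0005 0.003 0 0;0 0 -0.03 0;0 0 -0.03 0;0 0 -0.02 0;0 0 -0.02 0'|sed -n '1,2p;4p';python3 -m crank '0 0 0 0;0 0 0 0;0 0 0 0;0 0 0 0;0 0 0 0'|sed -n '1,2p;4p';python3 -m crank '-0.0004 -0.002 0 0;-0.0004 -0.002 0 0;-0.0004 -0.002 0 0;-0.0004 -0.002 0 0;-0.0004 -0.002 0 0'|sed -n '1,2p;4p';python3 -m crank '-0.0004 -0.002 0 0;-0.0004 -0.002 0 0;-0.0004 -0.002 0 0;-0.0004 -0.002 0 0;-0.0004 -0.002 0 0'|sed -n '1,2p;4p';python3 -m crank '-0.0007 -0.004 0 0;-0.0007 -0.004 0 0;-0.0007 -0.004 0 0;-0.0007 -0.004 0 0;-0.0007 -0.004 0 0'|sed -n '1,2p;4p';python3 -m crank '-0.0007 -0.004 0 0;-0.0007 -0.004 0 0;-0.0007 -0.004 0 0;-0.0007 -0.004 0 0;-0.0007 -0.004 0 0'|sed -n '1,2p;4p';python3 -m crank '0 0 0 0;0 0 0 0;0 0 0 0;0 0 0 0;0 0 0 0'|sed -n '1,2p;4p'; python3 m.py w7.png
```

```text
t: 16.28
tool_pos: [0.6225, -0.0259, 0.1386]
contact_force: [-0.3, -0.5, -2.4]
t: 16.7
tool_pos: [0.624, -0.0261, 0.1419]
contact_force: [0.3, -0.1, -1.8]
t: 17.12
tool_pos: [0.6224, -0.0305, 0.1409]
contact_force: [0.7, 2.9, -1.5]
t: 17.53
tool_pos: [0.6218, -0.0339, 0.1409]
contact_force: [2.9, 7.2, -2.0]
t: 17.95
tool_pos: [0.62, -0.0439, 0.1409]
contact_force: [2.4, 5.8, -1.8]
t: 18.37
tool_pos: [0.6182, -0.0539, 0.1409]
contact_force: [2.4, 7.2, -1.6]
t: 18.78
tool_pos: [0.6182, -0.0543, 0.1409]
contact_force: [1.2, 4.6, -2.0]
block y [-0.0285  0.0145] z [0.0901 0.1466]
blue [260. 218.] 1100 [-0.0418 -0.0364] mid -0.0391
blue [326. 185.] 385 [0.0018 0.0068] mid 0.0043
blue [450. 228.] 1376 [0.0859 0.0905] mid 0.0882
grey [207. 226.] 1408 [-0.0777 -0.0722] mid -0.0749
```

```bash
python3 -m crank '-0.0004 -0.0022 0 0;-0.0004 -0.0022 0 0;-0.0004 -0.0022 0 0;-0.0004 -0.0022 0 0;-0.0004 -0.0022 0 0'|sed -n '1,2p;4p';python3 -m crank '-0.0001 -0.0003 0 0;0 -0.0003 0 0;-0.0001 -0.0003 0 0;0 -0.0003 0 0;0 -0.0003 0 0' | sed -n '1,2p;4p'
```

```text
t: 19.25
tool_pos: [0.6173, -0.0594, 0.1409]
contact_force: [1.0, 7.9, -1.8]
t: 19.67
tool_pos: [0.6171, -0.0601, 0.1409]
contact_force: [1.7, 6.7, -1.4]
```

```bash
python3 -m crank '-0.0001 -0.0003 0 0;0 -0.0003 0 0;-0.0001 -0.0003 0 0;0 -0.0002 0 0;0 0 0 0' | sed -n '1,2p;4p'
```

```text
t: 20.08
tool_pos: [0.617, -0.0607, 0.1409]
contact_force: [2.2, 7.1, -2.4]
```

```bash
python3 -m crank '0 -0.0002 0 0;0 -0.0003 0 0;-0.0001 -0.0002 0 0;0 -0.0003 0 0;0 0 0 0' | sed -n '1,2p;4p'
```

```text
t: 20.5
tool_pos: [0.617, -0.0612, 0.1409]
contact_force: [1.3, 6.1, -2.5]
```

```bash
python3 -m crank '0 -0.0002 0 0;0 -0.0003 0 0;-0.0001 -0.0002 0 0;0 -0.0002 0 0;0 0 0 0' | sed -n '1,2p;4p'
```

```text
t: 20.92
tool_pos: [0.6169, -0.0616, 0.1409]
contact_force: [1.7, 5.9, -1.3]
```

```bash
python3 -m crank '0 -0.0002 0 0;0 -0.0003 0 0;-0.0001 -0.0002 0 0;0 -0.0002 0 0;0 0 0 0' | sed -n '1,2p;4p'
```

```text
t: 21.33
tool_pos: [0.6168, -0.062, 0.1408]
contact_force: [2.2, 6.1, -2.1]
```

```bash
python3 -m crank '0 -0.0002 0 0;0 -0.0002 0 0;0 0 0 0;0 0 0 0;0 0 0 0' | sed -n '1,2p;4p'
```

```text
t: 21.75
tool_pos: [0.6168, -0.0621, 0.1408]
contact_force: [1.2, 8.1, -2.8]
```

```bash
python3 -m crank '0 -0.0002 0 0;0 -0.0002 0 0;0 -0.0002 0 0;0 0 0 0;0 0 0 0' | sed -n '1,2p;4p'
```

```text
t: 22.17
tool_pos: [0.6168, -0.0621, 0.1409]
contact_force: [1.4, 7.9, -1.8]
```

```bash
python3 -m crank '0 -0.0002 0 0;0 -0.0002 0 0;0 -0.0002 0 0;0 0 0 0;0 0 0 0' | sed -n '1,2p;4p'
```

```text
t: 22.58
tool_pos: [0.6168, -0.0622, 0.1409]
contact_force: [1.2, 9.2, -2.8]
```

```bash
python3 -m crank '0 -0.0002 0 0;0 -0.0002 0 0;0 -0.0001 0 0;0 0 0 0;0 0 0 0' | sed -n '1,2p;4p';python3 -m crank '0 0 0 0;0 0 0 0;0 0 0 0;0 0 0 0;0 0 0 0' | sed -n '1,2p;4p'; python3 m.py w8.png
```

```text
t: 23.0
tool_pos: [0.6168, -0.0622, 0.1409]
contact_force: [1.4, 10.0, -1.2]
t: 23.42
tool_pos: [0.6168, -0.0622, 0.1408]
contact_force: [0.8, 9.3, -1.3]
block y [-0.0282  0.0145] z [0.0915 0.147 ]
blue [270. 191.] 517 [-0.0341 -0.0284] mid -0.0313
blue [326. 184.] 377 [0.0018 0.0069] mid 0.0043
blue [462. 228.] 1408 [0.0939 0.0983] mid 0.0961
grey [219. 225.] 1366 [-0.0699 -0.0643] mid -0.0671
```

```bash
python3 -m crank '0 0 0 0;0 0 0 0;0 0 0 0;0 0 0 0;0 0 0 0' | sed -n '1,2p;4p';python3 -m crank '0.0005 0.0028 0 0;0.0005 0.0028 0 0;0.0005 0.0028 0 0;0.0005 0.0028 0 0;0.0005 0.0028 0 0'|sed -n '1,2p;4p'; python3 -m crank '0 0 0 0;0 0 0.02 0;0 0 0.03 0;0 0 0.03 0;0 0 0.02 0'|sed -n '1,2p;4p'; python3 -m crank '0.0065 0.037 0 0;0.0065 0.037 0 0;0.0065 0.037 0 0;0.0065 0.037 0 0;0.0065 0.037 0 0'|sed -n '1,2p;4p'; python3 -m crank '0 0 0 0;0 0 0 0;0 0 0 0;0 0 0 0;0 0 0 0'|sed -n '1,4p'; python3 m.py w9.png
```

```text
t: 23.88
tool_pos: [0.6168, -0.0622, 0.1409]
contact_force: [1.4, 10.2, -1.9]
t: 24.3
tool_pos: [0.6177, -0.0587, 0.1407]
contact_force: [0.2, -0.4, -1.7]
t: 24.72
tool_pos: [0.6185, -0.0586, 0.1933]
contact_force: [0.8, 0.5, -1.4]
t: 25.13
tool_pos: [0.6342, 0.0349, 0.1915]
contact_force: [0.5, -0.1, -2.0]
t: 25.55
tool_pos: [0.6339, 0.0334, 0.1909]
tool_rot: [0.28, 3.129, -0.0]
contact_force: [-0.5, -1.7, -2.6]
block y [-0.0284  0.0144] z [0.1424 0.1985]
blue [167. 204.] 1031 [-0.1305 -0.1251] mid -0.1278
blue [210. 204.] 946 [-0.0947 -0.0892] mid -0.092
blue [320. 178.] 347 [-0.0021  0.0021] mid -0.0
grey [125. 205.] 1118 [-0.1662 -0.161 ] mid -0.1636
```

```bash
python3 -m crank '0 0 -0.03 0;0 0 -0.03 0;0 0 -0.02 0;0 0 -0.02 0;0 0 0 0'|sed -n '1,2p;4p';python3 -m crank '0 0 0 0;0 0 0 0;0 0 0 0;0 0 0 0;0 0 0 0'|sed -n '1,2p;4p';python3 -m crank '-0.0004 -0.002 0 0;-0.0004 -0.002 0 0;-0.0004 -0.002 0 0;-0.0004 -0.002 0 0;-0.0004 -0.002 0 0'|sed -n '1,2p;4p';python3 -m crank '-0.0004 -0.002 0 0;-0.0004 -0.002 0 0;-0.0004 -0.002 0 0;-0.0004 -0.002 0 0;-0.0004 -0.002 0 0'|sed -n '1,2p;4p';python3 -m crank '-0.0014 -0.008 0 0;-0.0014 -0.008 0 0;-0.0014 -0.008 0 0;-0.0014 -0.008 0 0;-0.0014 -0.008 0 0'|sed -n '1,2p;4p';python3 -m crank '-0.0014 -0.008 0 0;-0.0014 -0.008 0 0;-0.0014 -0.008 0 0;-0.0014 -0.008 0 0;-0.0014 -0.008 0 0'|sed -n '1,2p;4p';python3 -m crank '0 0 0 0;0 0 0 0;0 0 0 0;0 0 0 0;0 0 0 0'|sed -n '1,2p;4p'; python3 m.py w10.png
```

```text
t: 26.02
tool_pos: [0.6315, 0.0343, 0.1361]
contact_force: [-0.4, 0.9, -2.1]
t: 26.43
tool_pos: [0.6345, 0.0343, 0.1418]
contact_force: [0.1, -0.2, -1.6]
t: 26.85
tool_pos: [0.633, 0.0295, 0.1408]
contact_force: [1.3, 2.9, -2.6]
t: 27.27
tool_pos: [0.6327, 0.0278, 0.1408]
contact_force: [3.2, 10.6, -3.0]
t: 27.68
tool_pos: [0.6291, 0.0078, 0.1408]
contact_force: [2.5, 10.8, -2.5]
t: 28.1
tool_pos: [0.6255, -0.0122, 0.1408]
contact_force: [2.5, 10.9, -2.8]
t: 28.52
tool_pos: [0.6254, -0.013, 0.1408]
contact_force: [2.2, 8.2, -2.4]
block y [-0.0286  0.0143] z [0.0892 0.1473]
blue [199. 227.] 1465 [-0.0835 -0.0781] mid -0.0808
blue [252. 224.] 1239 [-0.0478 -0.0423] mid -0.045
blue [326. 185.] 390 [0.0018 0.0069] mid 0.0043
grey [145. 229.] 1674 [-0.1193 -0.1139] mid -0.1166
```

```bash
python3 -m crank '-0.0004 -0.0022 0 0;-0.0004 -0.0022 0 0;-0.0004 -0.0022 0 0;-0.0004 -0.0022 0 0;-0.0004 -0.0022 0 0'|sed -n '1,2p;4p';python3 -m crank '-0.0004 -0.0022 0 0;-0.0004 -0.0022 0 0;-0.0004 -0.0022 0 0;-0.0004 -0.0022 0 0;-0.0004 -0.0022 0 0'|sed -n '1,2p;4p';python3 -m crank '-0.0001 -0.0004 0 0;0 -0.0004 0 0;-0.0001 -0.0004 0 0;0 -0.0004 0 0;-0.0001 -0.0004 0 0' | sed -n '1,2p;4p'
```

```text
t: 28.98
tool_pos: [0.6245, -0.0176, 0.1407]
contact_force: [2.3, 9.7, -3.3]
t: 29.4
tool_pos: [0.6235, -0.0231, 0.1408]
contact_force: [2.1, 11.2, -2.7]
t: 29.82
tool_pos: [0.6234, -0.0241, 0.1408]
contact_force: [2.2, 10.2, -2.2]
```

```bash
python3 -m crank '-0.0001 -0.0003 0 0;0 -0.0003 0 0;-0.0001 -0.0003 0 0;0 -0.0002 0 0;0 0 0 0' | sed -n '1,2p;4p'
```

```text
t: 30.23
tool_pos: [0.6232, -0.0247, 0.1407]
contact_force: [3.2, 10.9, -2.6]
```

```bash
python3 -m crank '0 -0.0002 0 0;0 -0.0002 0 0;-0.0001 -0.0002 0 0;0 -0.0002 0 0;0 0 0 0' | sed -n '1,2p;4p'
```

```text
t: 30.65
tool_pos: [0.6232, -0.025, 0.1408]
contact_force: [2.4, 11.1, -2.4]
```

```bash
python3 -m crank '0 -0.0003 0 0;0 -0.0003 0 0;-0.0001 -0.0003 0 0;0 -0.0002 0 0;0 0 0 0' | sed -n '1,2p;4p'
```

```text
t: 31.07
tool_pos: [0.6231, -0.0256, 0.1408]
contact_force: [2.0, 10.2, -1.5]
```

```bash
python3 -m crank '0 -0.0003 0 0;0 -0.0003 0 0;-0.0001 -0.0002 0 0;0 -0.0002 0 0;0 0 0 0' | sed -n '1,2p;4p'
```

```text
t: 31.48
tool_pos: [0.623, -0.0261, 0.1407]
contact_force: [1.8, 11.2, -2.5]
```

```bash
python3 -m crank '0 -0.0002 0 0;0 -0.0002 0 0;-0.0001 -0.0002 0 0;0 -0.0002 0 0;0 0 0 0' | sed -n '1,2p;4p'
```

```text
t: 31.9
tool_pos: [0.6229, -0.0265, 0.1407]
contact_force: [2.2, 11.2, -2.4]
```

```bash
python3 -m crank '0 -0.0002 0 0;0 -0.0002 0 0;-0.0001 -0.0002 0 0;0 -0.0002 0 0;0 0 0 0' | sed -n '1,2p;4p'
```

```text
t: 32.32
tool_pos: [0.6229, -0.0268, 0.1408]
contact_force: [1.1, 10.7, -2.1]
```

```bash
python3 -m crank '0 -0.0002 0 0;0 -0.0002 0 0;0 -0.0001 0 0;0 0 0 0;0 0 0 0' | sed -n '1,2p;4p'
```

```text
t: 32.73
tool_pos: [0.6229, -0.0268, 0.1407]
contact_force: [1.9, 11.3, -2.8]
```

```bash
python3 -m crank '0 -0.0002 0 0;0 -0.0002 0 0;0 -0.0002 0 0;0 0 0 0;0 0 0 0' | sed -n '1,2p;4p'
```

```text
t: 33.15
tool_pos: [0.6229, -0.0268, 0.1407]
contact_force: [2.1, 12.6, -1.9]
```

```bash
python3 -m crank '0 -0.0002 0 0;0 -0.0002 0 0;0 -0.0002 0 0;0 0 0 0;0 0 0 0' | sed -n '1,2p;4p'
```

```text
t: 33.57
tool_pos: [0.6229, -0.0268, 0.1407]
contact_force: [2.1, 13.2, -2.7]
```

```bash
python3 -m crank '0 -0.0002 0 0;0 -0.0002 0 0;0 0 0 0;0 0 0 0;0 0 0 0' | sed -n '1,2p;4p'
```

```text
t: 33.98
tool_pos: [0.6229, -0.0269, 0.1407]
contact_force: [2.0, 13.5, -1.1]
```

```bash
python3 -m crank '0 -0.0002 0 0;0 0 0 0;0 0 0 0;0 0 0 0;0 0 0 0' | sed -n '1,2p;4p';python3 -m crank '0 0 0 0;0 0 0 0;0 0 0 0;0 0 0 0;0 0 0 0' | sed -n '1,2p;4p'; python3 m.py w11.png;python3 -m crank '0 0 0 0;0 0 0 0;0 0 0 0;0 0 0 0;0 0 0 0' | sed -n '1,2p;4p'
```

```text
t: 34.4
tool_pos: [0.6229, -0.0269, 0.1407]
contact_force: [1.8, 13.7, -1.7]
t: 34.82
tool_pos: [0.6229, -0.0269, 0.1407]
contact_force: [1.5, 13.8, -1.8]
block y [-0.0281  0.0144] z [0.0909 0.1472]
blue [219. 225.] 1352 [-0.0695 -0.064 ] mid -0.0668
blue [270. 191.] 523 [-0.0338 -0.0282] mid -0.031
blue [326. 184.] 391 [0.0019 0.007 ] mid 0.0045
grey [166. 229.] 1613 [-0.1052 -0.0999] mid -0.1026
t: 35.28
tool_pos: [0.6229, -0.0269, 0.1408]
contact_force: [2.6, 13.0, -1.7]
```

```bash
python3 -m crank '0.0006 0.0034 0 0;0.0006 0.0034 0 0;0.0006 0.0034 0 0;0.0006 0.0034 0 0;0.0006 0.0034 0 0'|sed -n '1,2p;4p'; python3 -m crank '0 0 0 0;0 0 0.03 0;0 0 0.03 0;0 0 0.03 0;0 0 0.03 0'|sed -n '1,2p;4p'; python3 -m crank '-0.0233 0.0693 0 0;-0.0233 0.0693 0 0;-0.0233 0.0693 0 0;-0.0233 0.0693 0 0;-0.0233 0.0693 0 0'|sed -n '1,2p;4p';python3 -m crank '-0.0233 0.0693 0 0;-0.0233 0.0693 0 0;-0.0233 0.0693 0 0;-0.0233 0.0693 0 0;0 0 0 0'|sed -n '1,2p;4p';python3 -m crank '0 0 -0.05 0;0 0 -0.06 0;0 0 -0.06 0;0 0 -0.05 0;0 0 0 0'|sed -n '1,2p;4p';python3 -m crank '0 0 0 0;0 0 0 0;0 0 0 0;0 0 0 0;0 0 0 0'|sed -n '1,4p'
```

```text
t: 35.7
tool_pos: [0.624, -0.0236, 0.1408]
contact_force: [0.3, 0.3, -2.1]
t: 36.12
tool_pos: [0.624, -0.0235, 0.2019]
contact_force: [-0.1, 0.1, -2.2]
t: 36.53
tool_pos: [0.5653, 0.1512, 0.2019]
contact_force: [0.6, 0.6, -2.7]
t: 36.95
tool_pos: [0.517, 0.2939, 0.2019]
contact_force: [-0.5, -0.5, -2.2]
t: 37.37
tool_pos: [0.5153, 0.2865, 0.0848]
contact_force: [-2.0, -0.4, -3.2]
t: 37.78
tool_pos: [0.5203, 0.289, 0.0929]
tool_rot: [0.278, 3.126, 0.002]
contact_force: [0.2, -1.0, -1.7]
```

```bash
python3 -m crank '-0.004 0 -0.02 0;0 0 -0.02 0;0 0 -0.015 0;0 0 -0.01 0;0 0 -0.006 0'|sed -n '1,4p';python3 -m crank '0 0 0 0;0 0 0 0;0 0 0 0;0 0 0 0;0 0 0 0'|sed -n '1,4p'; python3 m.py w12.png | head -1
```

```text
t: 38.2
tool_pos: [0.5162, 0.2883, 0.0564]
tool_rot: [-0.278, -3.125, 0.004]
contact_force: [-13.4, -5.7, 28.0]
t: 38.62
tool_pos: [0.5163, 0.2883, 0.0564]
tool_rot: [-0.278, -3.126, 0.003]
contact_force: [-7.1, -3.0, 9.9]
block y [-0.0289  0.0142] z [0.006  0.0635]
```

The block is seated on the tray floor, so I'll release it and retreat.

```bash
python3 -m crank '0 0 0.001 0;0 0 0 0;0 0 0 0;0 0 0 0;0 0 0 0' 100;python3 -m crank '0 0 0 0;0 0 0 0;0 0 0 0;0 0 0 0;0 0 0 0'|sed -n '1,6p'; python3 -m crank '0 0 0.02 0;0 0 0.05 0;0 0 0.07 0;0 0 0.08 0;0 0 0.08 0'|sed -n '1,4p';python3 -m crank '0 0 0 0;0 0 0 0;0 0 0 0;0 0 0 0;0 0 0 0'|sed -n '1,4p'
python3 - <<'E'
from h import *
im,d,c=grab('scene','s2.png'); 
im2,_,_=grab('side'); cv2.imwrite('pics/fin.png',np.hstack([cv2.resize(cv2.cvtColor(im,4)[130:290,255:445],(420,500)),cv2.resize(cv2.cvtColor(im2,4)[150:330,240:400],(380,500))]))
w,d,c=grab('wrist'); P=cloud(d,c); x,y,z=[P[...,i] for i in range(3)]; b=(x>.44)&(x<.6)&(y>.22)&(y<.36)&(d>0)&(z>.08)&(z<.11)
print(np.median(P[b],0),cv2.minAreaRect((P[b][:,:2]*1000).astype(np.float32)))
E
```

```text
t: 39.08
tool_pos: [0.5171, 0.2886, 0.0555]
tool_rot: [-0.279, -3.129, 0.0]
contact_force: [0.1, -0.0, -0.3]
opening: 0.0835
grip_force: 0.0
t: 39.5
tool_pos: [0.5172, 0.2887, 0.0558]
tool_rot: [0.278, 3.129, 0.0]
contact_force: [-0.0, -0.3, 0.2]
opening: 0.0856
grip_force: 0.0
t: 39.92
tool_pos: [0.5165, 0.2884, 0.2076]
tool_rot: [-0.278, -3.128, 0.001]
contact_force: [0.2, 0.4, -0.2]
t: 40.33
tool_pos: [0.516, 0.2882, 0.2035]
tool_rot: [-0.278, -3.126, 0.003]
contact_force: [-0.6, 0.5, 0.4]
[0.51289434 0.28908082 0.09335594] ((514.8426513671875, 288.6330261230469), (25.560440063476562, 33.46015167236328), 80.09247589111328)
```

View pics/fin.png

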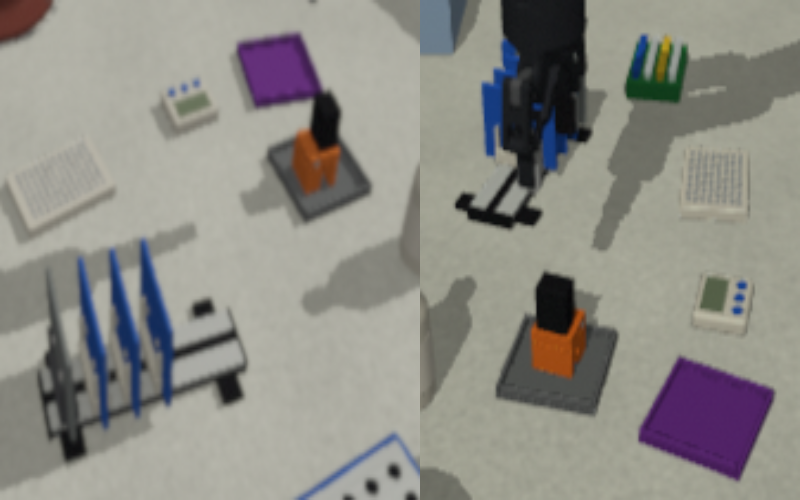

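The picture shows the block upright in the grey tray, the three dividers evenly spaced from the end plate, and nothing else moved. Handing in.

```bash
python3 -c "
from station import ctrl
print(ctrl.finish_job())"
```

```text
the job is handed in; nothing more can be done
None
```

I set all three dividers at about 30 mm bays (the wrist camera read 35.5–35.8 mm between centre lines; target 36 ± 1.5), stood the spacer upright and released in its grey tray, and handed the job in at about 40 s; the hand-in returned no verdict.

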